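# Set the housekeeping tally wheel and log it

### The arm

A 6-joint arm with a two-finger parallel gripper is mounted at the origin on the work surface. World frame = base frame: x ahead of the robot, y to its left, z up, the work surface at z = 0. Lengths are in m, angles in degrees, forces in N, time in s.
With the tool pointing down it reaches from about 0.4 to 0.825 m from the base axis. Payload 7 kg.
Tool frame: the origin (TCP) lies midway between the tips of the shut fingers; the grasp point (between the pads) lies 19 mm behind it; z points along the fingers, y is the direction in which the jaws open and shut (so a half turn about z gives the same grasp; the last joint's range is limited). The gripper opens to 88 mm and grips with 3 to 60 N. Pads are 19 mm wide; open, the fingers measure 130 mm over their backs; the gripper's body (78 mm by 193 mm) begins 47 mm behind the grasp point.
Start: joints at [85.376, 20.546, 0.682, 0, -70.136, -16.507], TCP at [0.243, 0.63, 0.227] pointing down, gripper open.
Joint ranges: [-176.03, 176.03], [-82.01, 121.73], [-58.28, 71.71], [-173.87, 95.51], [-174.79, -0.11], [-173.66, 173.66]. Speed limits (degrees/s): [136.94, 136.94, 172.46, 180, 180, 180].

### API

Orientations are given as [roll, pitch, yaw] about the fixed x, y, z axes, in that order (R = Rz(yaw) Ry(pitch) Rx(roll)).
In Python, from plant import ctrl, snapshot gives the robot as it stands.
- The arm moves only by the shell command python3 -m pendant 'ROWS'. ROWS is JSON, a list of rows, each a list of 7 numbers: the shift along the tool's x, y, z in m, then the turn, a rotation vector about the tool's x, y, z in rad, then the opening, from -1 (shut) to 1 (fully open), so that 0 is half open. In form: [[x, y, z, ax, ay, az, jaw], ...]. A call has 1 to 12 rows; each row is the pose to reach, as a shift and turn from the pose commanded when the call began, along the tool's axes at that moment; what a row does not reach only later rows make up. A row lasts 1/8 s, in which the tool goes at most 62.5 mm and 10.7 degrees, less where a joint would pass 70% of its speed; a pose out of reach is approached as far as the arm can. A call with a gripper value outside its range is refused whole. The fingers move at their own pace and stop on an object; the grip force is fixed at half the most. Time passes only in rows, so rows that repeat a pose let the fingers close. It gives the time, the measured TCP pose, the force and the opening at its end, in the units of the state.
- ctrl.get_obs(): the state, without advancing time (a new reading comes with each control period).
- snapshot(name): name is "scene" or "top"; returns a dict with "image" (400x640x3 uint8, blue, green, red), "mtx" (3x3 intrinsics, pixels), "eye" and "attitude" of the camera in the world. Camera axes: x right, y up, looking along -z (the intrinsics and any distortion apply to the point x, -y, -z); pixel columns grow to the right and rows downward; lengths in m; the calibration is good to about 2 mm. A picture is of the moment at which its call begins. There is no depth.
- ctrl.close_job(): hands the job in, once; it reports no verdict.
The state is a dict: "clock": time; "joint_pos": joint angles; "qvel": joint speeds; "tau": joint torques, N m; "tool_pos": TCP position; "orientation": TCP orientation; "force": force on the tool from outside, world axes, zero at the start; "moment": the same for the moment, N m; "opening": finger opening in m.
Only numpy, scipy, OpenCV 4.12 (cv2) and the standard library are available. Lean on these libraries where they do the work, as an engineer would, in place of code of your own. Each camera call takes 0.05 s, during which the arm holds its last target.

### The job

With a fingertip, flick the edge of the blue counter's thumbwheel clockwise (seen from above), click by click, until its yellow dot has clicked into place at the red pointer, without running a click past it. Then press the white button on that same counter all the way down and let go. Lift and carry nothing, leave both counters standing where they are, and do not disturb the green counter's wheel or button or the other things on the table.

Things in the scene. Friction and masses are not known exactly. Their poses are not given: they have to be found in the camera images.
- blue_counter: the counter to use, with the BLUE wheel: grey weighted tally counter, 175 x 120 mm (own x, y), 1.6 kg, loose on the table; origin: centre of the underside. Front (own -x): low base 22 mm high under a flat thumbwheel. Back (own +x, last 57 mm): raised block 58 mm tall, full width, with a round push button on top
- blue_wheel_center (a point): on the blue wheel's vertical axis, at its top face, 46 mm above the table, 30 mm to the counter's -x of its origin. Wheel 18 mm thick (28 to 46 mm up): disc of radius 30 mm with six straight lugs 9 mm wide, 60 degrees apart, round ends 52.5 mm from the axis; gaps 39 mm wide at the ends. On a click one lug points to the front (counter -x), one to the pointer. Front and sides are open
- red_pointer (a point): front tip of the blue counter's red pointer, a bar 6 mm wide and 4 mm thick on the block's front edge, pointing to the wheel (counter -x); the tip is 44 mm from the wheel's axis, over the lugs, 58 to 62 mm above the table
- blue_dot (a point): centre of the yellow dot (13 mm across) on the top face of the blue wheel, 22 mm from its axis, in line with one lug. It starts two to four clicks short of the red pointer
- blue_wheel (a joint): blue wheel angle, rad, grows clockwise seen from above. Spring clicks every 1.047 rad (0, 1.047, 2.094, ...; six a turn): pushed under half a click it springs back, pushed further it snaps to the next; takes about 2 N at the edge. At 0 the yellow dot is four clicks short of the red pointer, at 4.189 it is at the pointer. End stops at -0.6 and 6.8
- blue_button_top (a point): centre of the top of the blue counter's round white push button (28 mm across), 70 mm above the table when up, pressed straight down, 60 mm behind the counter's centre (+x of the counter)
- blue_button (a joint): travel of the blue counter's button in m: 0 up, 0.005 fully down (the stop, about 4 N); it springs back up. A press counts from 0.0035
- green_counter: the other counter, with a GREEN wheel, the same in all else; not to be operated
- green_dot (a point): centre of the yellow dot on the green wheel, 22 mm from its axis
- green_wheel (a joint): green wheel angle, rad, grows clockwise seen from above. Spring clicks every 1.047 rad (0, 1.047, 2.094, ...; six a turn): pushed under half a click it springs back, pushed further it snaps to the next; takes about 2 N at the edge. At 0 the yellow dot is four clicks short of the red pointer, at 4.189 it is at the pointer. End stops at -0.6 and 6.8
- green_button (a joint): travel of the green counter's button in m, 0 up, 0.005 down; leave it up
- tumbler: white tumbler, 62 mm across, 75 mm tall; origin at the centre of its underside; a bystander
- soap_amber: small amber soap bottle, 32 mm diameter, 80 mm tall; origin at the centre of its underside; a bystander
- lotion_white: small white lotion bottle with steel cap, 36 mm diameter, 85 mm tall; origin at the centre of its underside; a bystander
- scraper: flat scraper with yellow handle, lying down, 170 mm long, 90 mm wide, 20 mm thick; origin at the centre of its underside; a bystander
Not all that is in view belongs to the job. What is shaped like the blue_counter but orange or purple is not meant.

How it is judged (in metres and radians):
On the way, in this order (a step that is already met when the one before it is completed fails the run):
1. the blue wheel's yellow dot is clicked in at the red pointer (value of joint blue_wheel between 4.03879 and 4.33879 rad and value of joint blue_button below 0.002 m), for 0.3 s.
2. the blue counter's button is pressed down (value of joint blue_wheel between 4.03879 and 4.33879 rad and value of joint blue_button above 0.0035 m), for 0.02 s.
At the end, for the whole second after the job is handed in: the blue wheel rests on the click with the dot at the pointer (4.189 within 0.15 rad), the blue button is up (1.2 mm), the counters stand flat within 40 mm (blue) and 12 mm (green) of their starts, the green dot within 15 mm, green button up, other things within 30 mm (value of joint blue_wheel between 4.03879 and 4.33879 rad and velocity of joint blue_wheel between -0.1 and 0.1 rad/s and value of joint each of blue_button, green_button below 0.0012 m and height (world z) of blue_counter below 0.005 m and angle between blue_counter's own z axis and vertical below 0.05 rad and not (distance of blue_counter from where it was at the start of the episode above 0.04 m) and not (distance of green_counter from where it was at the start of the episode above 0.012 m) and distance of green_dot from where it was at the start of the episode below 0.015 m and distance of each of tumbler, soap_amber, lotion_white, scraper from where it was at the start of the episode below 0.03 m); the robot touches nothing.
It fails at once if the blue wheel is run past the pointer by more than half a click (value of joint blue_wheel above 4.73879 rad).
It fails at once if the blue button is pressed before the dot is at the pointer (value of joint blue_button above 0.003 m and value of joint blue_wheel below 3.68879 rad).
It fails at once if a counter is lifted, tipped, or shoved (blue more than 40 mm, green more than 12 mm) (distance of blue_counter from where it was at the start of the episode above 0.04 m or distance of green_counter from where it was at the start of the episode above 0.012 m or height (world z) of any of blue_counter, green_counter above 0.008 m or angle between any of blue_counter, green_counter's own z axis and vertical above 0.1 rad).
It fails at once if the green wheel is turned by most of a click or its button pressed (distance of green_dot from where it was at the start of the episode above 0.015 m or value of joint green_button above 0.002 m).
It fails at once if a bystander is moved more than 30 mm, or lifted (distance of any of tumbler, soap_amber, lotion_white, scraper from where it was at the start of the episode above 0.03 m or height (world z) of any of tumbler, soap_amber, lotion_white, scraper above 0.015 m).
It also fails if it takes over 61 s, if anything falls off the work surface, if the arm or the gripper's body presses on something with over 40 N, if the wrist force passes 120 N, or if a joint passes its speed limit or range.

## Working session

There is one attempt and no reset: what is moved stays moved. The work goes in short steps, Python scripts to look and compute and a shell command to move; the robot and the scene stay as the last step left them, time stands still between calls to the robot, and variables do not carry over. Pictures are saved under pics/ and viewed, and the job is handed in when it is done.

```bash
mkdir -p pics; ls; python3 - <<'E'
from plant import ctrl, snapshot
import cv2,numpy as np
o=ctrl.get_obs();print(o)
for n in("scene","top"):
    s=snapshot(n);cv2.imwrite(f"pics/{n}0.png",s["image"]);print(n,s["mtx"],s["eye"],s["attitude"],s.keys())
E
```

```text
pics
{'clock': 0.0, 'joint_pos': array([ 8.53774211e+01,  2.05903079e+01,  6.33591179e-01, -2.27865369e-02,
       -7.01380204e+01, -1.65078846e+01]), 'qvel': array([-0.00748947,  0.00476726,  0.08452707,  0.00782143, -0.0210478 ,
        0.06977098]), 'tau': array([-1.05288764e-03, -5.82715452e+01,  2.93061000e+01,  6.99717566e+00,
        6.90771107e-03, -1.56751439e-04]), 'tool_pos': array([0.24315243, 0.6291331 , 0.22562566]), 'orientation': array([ 1.79903080e+02, -6.38434618e-03, -2.11382176e+01]), 'force': array([-0.50542698,  0.97500195,  0.03961784]), 'moment': array([-0.03480463, -0.00447787, -0.03565235]), 'opening': 0.08753743545403246}
scene [[432.36897022   0.         316.63316152]
 [  0.         432.36897022 205.8411483 ]
 [  0.           0.           1.        ]] [ 1.38557681 -0.2261966   0.85476236] [51.91215731 -1.33067438 71.53763336] dict_keys(['image', 'mtx', 'eye', 'attitude'])
top [[380.78019513   0.         316.37936253]
 [  0.         380.78019513 195.27335812]
 [  0.           0.           1.        ]] [0.16363046 0.09497094 1.53473335] [  9.75010746   0.39870232 -89.2247597 ] dict_keys(['image', 'mtx', 'eye', 'attitude'])
```

View pics/scene0.png

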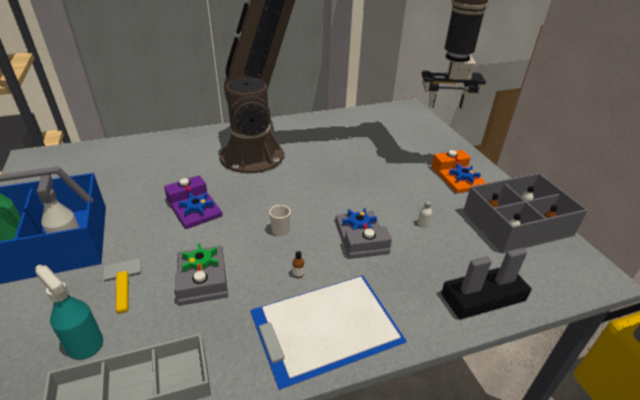

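View pics/top0.png

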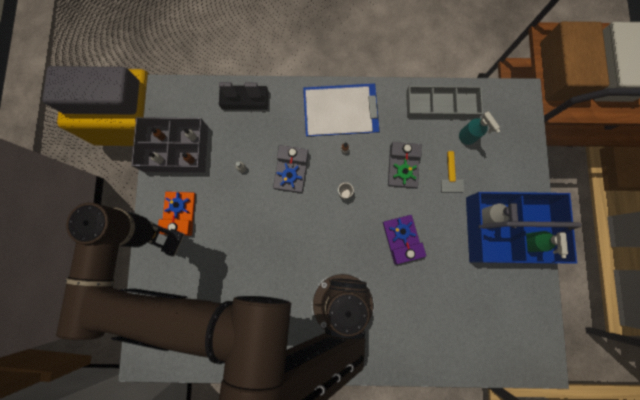

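Four counters are in view. In the top picture they are grey with a blue wheel (290,168), grey with a green wheel (405,165), orange (178,210) and purple (404,240). The grey one with the blue wheel fits the description, at scene (362,230). I'll confirm it in a crop and measure it.

```bash
cat > h.py <<'E'
import numpy as np,cv2
from scipy.spatial.transform import Rotation as R
from plant import ctrl,snapshot
def ray(s,u,v):
    K=s["mtx"];d=np.array([(u-K[0,2])/K[0,0],-(v-K[1,2])/K[1,1],-1.])
    return np.array(s["eye"]),R.from_euler('xyz',s["attitude"],degrees=True).apply(d)
def onz(s,u,v,z):
    e,d=ray(s,u,v);return e+d*(z-e[2])/d[2]
def proj(s,p):
    K=s["mtx"];q=R.from_euler('xyz',s["attitude"],degrees=True).inv().apply(np.array(p)-s["eye"])
    return np.array([K[0,0]*q[0]/-q[2]+K[0,2],K[1,1]*q[1]/q[2]+K[1,2]])
def crop(s,u,v,w,k,fn):
    im=s["image"][v-w*3//4:v+w*3//4,u-w:u+w];cv2.imwrite(fn,cv2.resize(im,None,fx=k,fy=k,interpolation=cv2.INTER_CUBIC))
def cents(s,box,lo,hi,amin=3):
    u0,v0,u1,v1=box;h=cv2.cvtColor(s["image"][v0:v1,u0:u1],cv2.COLOR_BGR2HSV)
    m=cv2.inRange(h,lo,hi);n,l,st,c=cv2.connectedComponentsWithStats(m)
    return [(c[i]+[u0,v0],st[i,4]) for i in range(1,n) if st[i,4]>=amin]
E
python3 - <<'E'
from h import *
t=snapshot("top");s=snapshot("scene")
crop(t,291,168,36,10,"pics/t1.png");crop(s,363,231,40,10,"pics/s1.png")
for n,im,b in(("top",t,(270,140,315,195)),("scene",s,(330,200,400,262))):
    print(n)
    for nm,lo,hi in(("blue",(105,120,50),(125,255,255)),("yel",(18,90,90),(38,255,255)),("red",(0,130,70),(8,255,255)),("white",(0,0,150),(180,70,255))):
        print(nm,[(c.round(1),a) for c,a in cents(im,b,lo,hi,2)],[onz(im,*c,z).round(4) for c,a in cents(im,b,lo,hi,2) for z in [{"blue":.046,"yel":.046,"red":.062,"white":.07}[nm]]])
E
```

```text
top
blue [(array([289.9, 174.4]), np.int32(195)), (array([282.5, 182.4]), np.int32(11))] [array([0.503 , 0.2161, 0.046 ]), array([0.4699, 0.2449, 0.046 ])]
yel [(array([285. , 178.5]), np.int32(6))] [array([0.4858, 0.2352, 0.046 ])]
red [(array([290.7, 160. ]), np.int32(9))] [array([0.5581, 0.2132, 0.062 ])]
white [(array([291.9, 151.5]), np.int32(24))] [array([0.5909, 0.2084, 0.07  ])]
scene
blue [(array([364.1, 209.9]), np.int32(8)), (array([358.2, 219.9]), np.int32(340))] [array([0.4724, 0.2492, 0.046 ]), array([0.5109, 0.2139, 0.046 ])]
yel [(array([361.7, 213.4]), np.int32(10))] [array([0.4858, 0.2356, 0.046 ])]
red [(array([365.5, 228. ]), np.int32(2))] [array([0.5667, 0.211 , 0.062 ])]
white [(array([369.2, 232. ]), np.int32(56))] [array([0.5932, 0.2096, 0.07  ])]
```

View pics/t1.png

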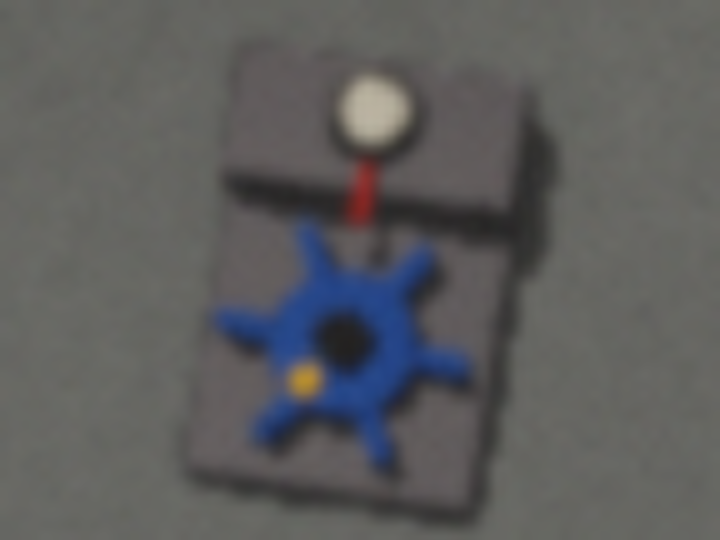

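View pics/s1.png

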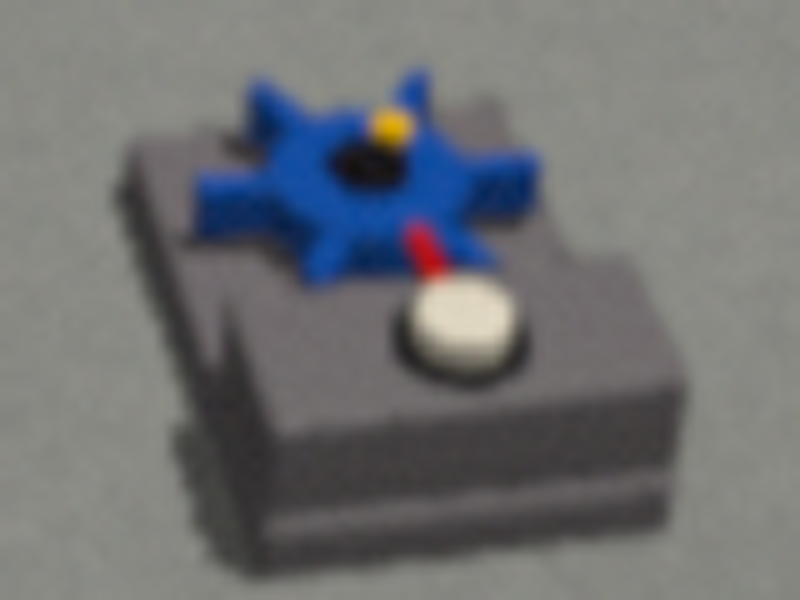

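The crops confirm it: a grey body and a blue wheel, with the red pointer on the far (+x) side. The dot is at top ≈(285.5,179), the hub at (289.5,175) and the button at (292,152). The lugs sit between clicks relative to the pointer, so I'll check whether the wheel settles. Next I'll measure the frame and locate the neighbours.

```bash
python3 - <<'E'
from h import *
t=snapshot("top");s=snapshot("scene")
P=lambda a,b:(255+a/10-.45,141+b/10-.45)
Q=lambda a,b:(323+a/10-.45,201+b/10-.45)
print("hub",onz(t,*P(345,338),.046),onz(s,*Q(367,165),.046))
print("btn",onz(t,*P(374,108),.07),onz(s,*Q(466,308),.07))
print("dot",onz(t,*P(305,380),.046),onz(s,*Q(391,127),.046))
print("ptip",onz(t,*P(358,222),.062),onz(s,*Q(413,228),.062))
for nm,a,b,z in(("blockfront",(228,180),(525,215),.058),("back",(240,40),(525,80),.058),("front",(190,475),(470,520),.022)):
    A=onz(t,*P(*a),z);B=onz(t,*P(*b),z);d=B-A;print(nm,A,B,np.linalg.norm(d),"yaw",np.degrees(np.arctan2(d[1],d[0]))+90)
for nm,a,b,z in(("backS",(285,435),(685,385),.058),):
    A=onz(s,*Q(*a),z);B=onz(s,*Q(*b),z);d=B-A;print(nm,A,B,np.linalg.norm(d),"yaw",np.degrees(np.arctan2(d[1],d[0]))-90)
for nm,u,v in(("tumbler",345,192),("lotion",241,168),("soap",345,148),("orange",178,212)):print(nm,onz(t,u,v,.04))
E
```

```text
hub [0.50299623 0.21944387 0.046     ] [0.49950203 0.2218631  0.046     ]
btn [0.5915    0.2082898 0.07     ] [0.59083241 0.21059008 0.07      ]
dot [0.48560226 0.23500765 0.046     ] [0.48513244 0.23568785 0.046     ]
ptip [0.54674851 0.21413979 0.062     ] [0.54681249 0.21456978 0.062     ]
blockfront [0.56449408 0.26697847 0.058     ] [0.5514507 0.1477776 0.058    ] 0.11991237138684264 yaw -6.24466252497713
back [0.62274759 0.26393772 0.058     ] [0.60735445 0.14876611 0.058     ] 0.1161957407767267 yaw -7.612689480871708
front [0.4509323  0.28275603 0.022     ] [0.43382474 0.16902952 0.022     ] 0.11500602512987405 yaw -8.554700651588291
backS [0.61185247 0.14936047 0.058     ] [0.62550416 0.26191198 0.058     ] 0.1133764168195932 yaw -6.915782173609145
tumbler [ 0.4349654  -0.00507447  0.04      ]
lotion [0.52830801 0.41475711 0.04      ]
soap [ 0.61684743 -0.00492743  0.04      ]
orange [0.34629391 0.65635176 0.04      ]
```

```bash
python3 -m pendant '[[0,0,0,0,0,-0.15,1],[0,0,0,0,0,-0.3,1],[0,0,0,0,0,-0.45,1],[0,0,0,0,0,-0.6,1]]'; python3 - <<'E'
from h import *
print(ctrl.get_obs()["orientation"])
t=snapshot("top");crop(t,291,168,36,10,"pics/t2.png")
E
```

```text
clock: 0.8
tool_pos: [0.2433, 0.6295, 0.2265]
orientation: [180.0, 0.0, 13.5]
force: [0.8, -0.2, 0.2]
opening: 0.0875
[1.79990332e+02 6.28897214e-03 1.35285141e+01]
```

View pics/t2.png

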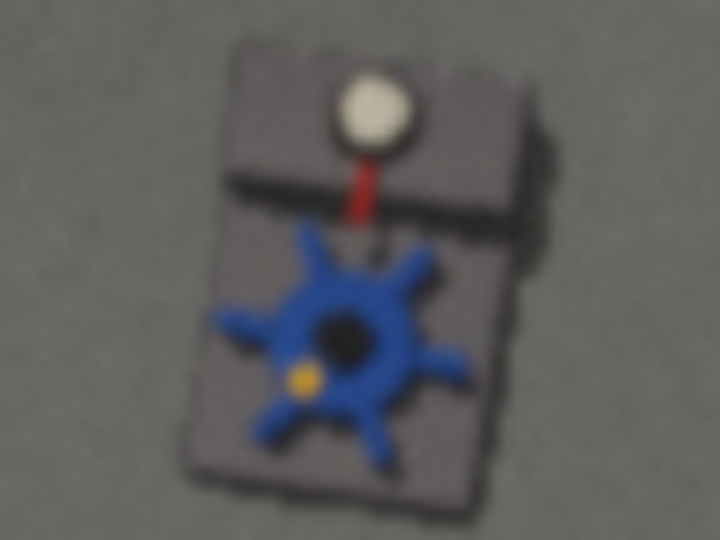

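The wheel rests stably about 2.4 clicks short, between detents, presumably held by friction. I'll re-measure after the first touch. Plan: keep the gripper open with its jaw axis along the counter's x, so one finger sits in the wheel's front gap. Then push toward +y.

```bash
python3 -m pendant '[[0.003,0.034,0,0,0,0.16,1],[0.006,0.068,0,0,0,0.32,1],[0.009,0.102,0,0,0,0.48,1],[0.012,0.136,0,0,0,0.64,1],[0.015,0.17,0,0,0,0.80,1],[0.018,0.204,0,0,0,0.96,1],[0.021,0.238,0,0,0,1.12,1],[0.024,0.272,0,0,0,1.28,1],[0.027,0.306,0,0,0,1.44,1],[0.030,0.34,0,0,0,1.61,1],[0.033,0.375,0,0,0,1.77,1],[0.0355,0.409,0,0,0,1.929,1]]'; python3 - <<'E'
from h import *
o=ctrl.get_obs();print(o["joint_pos"].round(1),o["tool_pos"],o["orientation"])
E
```

```text
clock: 2.35
tool_pos: [0.3718, 0.2385, 0.2268]
orientation: [-180.0, 0.0, -97.7]
force: [1.1, 0.3, 0.5]
opening: 0.0874
[ 58.4  -2.2 -27.1   0.  -65.1 -66.1] [0.37180894 0.23847704 0.22676015] [-1.79986380e+02  2.76924664e-02 -9.77174057e+01]
```

```bash
python3 -m pendant '[[0,0,0.04,0,0,0,1],[0,0,0.08,0,0,0,1],[0,0,0.12,0,0,0,1],[0,0,0.16,0,0,0,1],[0,0,0.16,0,0,0,1]]'; python3 - <<'E'
from h import *
t=snapshot("top");s=snapshot("scene")
crop(t,291,178,36,10,"pics/t3.png");crop(s,363,215,40,10,"pics/s3.png")
print(ctrl.get_obs()["orientation"],ctrl.get_obs()["tool_pos"])
E
```

```text
clock: 2.98
tool_pos: [0.3704, 0.2378, 0.0647]
orientation: [179.9, -0.3, -97.4]
force: [0.3, 0.3, 0.5]
opening: 0.0869
[-1.79976867e+02 -9.90449341e-03 -9.73127024e+01] [0.37203686 0.23998624 0.06745293]
```

View pics/t3.png

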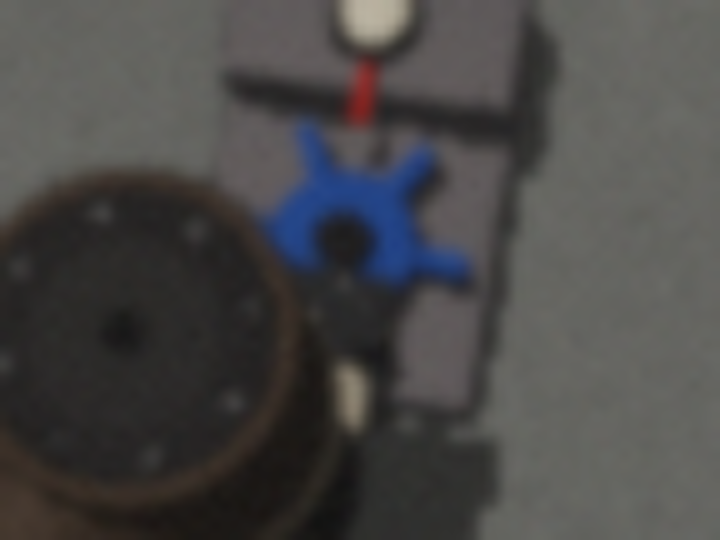

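View pics/s3.png

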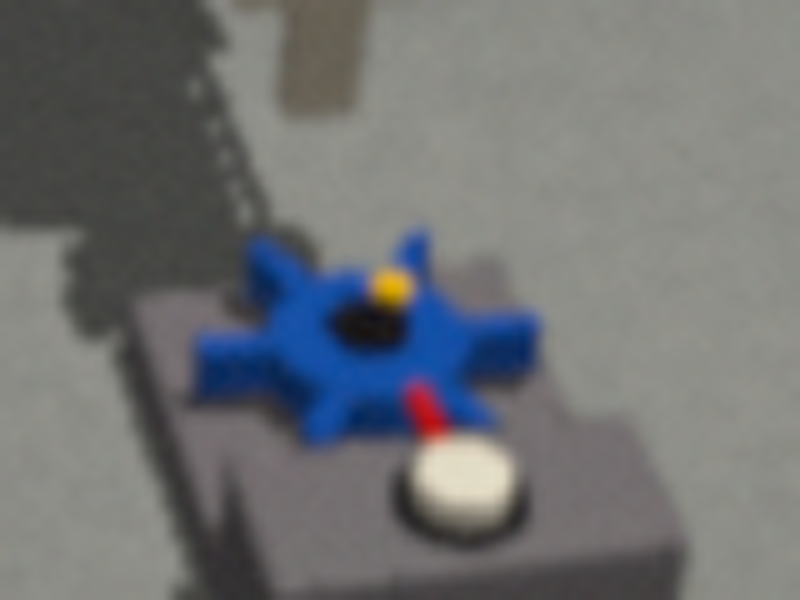

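```bash
python3 - <<'E'
from h import *
s=snapshot("scene")
o=ctrl.get_obs();p=np.array(o["tool_pos"]);M=R.from_euler('xyz',o["orientation"],degrees=True).as_matrix()
for sgn in(-1,1):
  for f in(.044,.055,.065): print(sgn,f,[proj(s,p+M@[k,sgn*f,0]).round(1) for k in(-.0095,.0095)])
crop(s,350,190,60,6,"pics/s4.png")
E
```

```text
-1 0.044 [array([356.2, 193.8]), array([350.2, 194.4])]
-1 0.055 [array([357.1, 195.9]), array([351.1, 196.5])]
-1 0.065 [array([358. , 197.9]), array([351.9, 198.5])]
1 0.044 [array([349. , 177.8]), array([343.2, 178.3])]
1 0.055 [array([348.1, 175.9]), array([342.4, 176.4])]
1 0.065 [array([347.3, 174.2]), array([341.7, 174.7])]
```

View pics/s4.png

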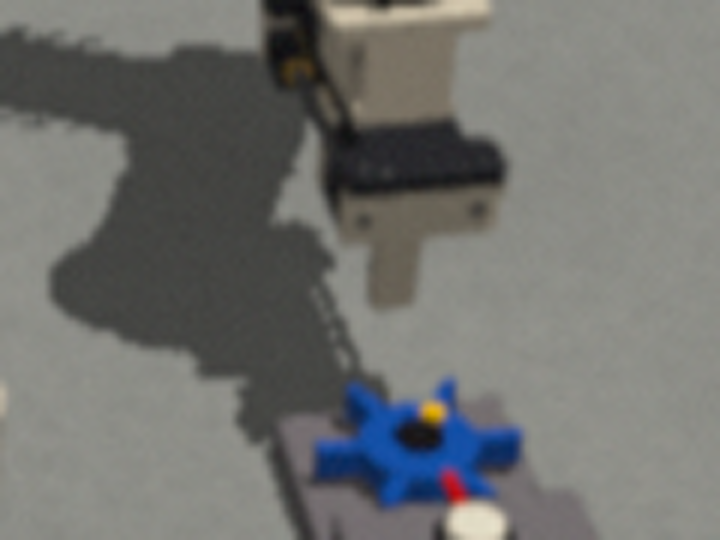

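The fingertip shows at scene (352–359,196), about 19 mm wide and about 10 mm thick, and it matches the projected geometry. I'll descend in front and slide into the front gap.

```bash
python3 -m pendant '[[0,0,0.017,0,0,0,1],[0,0,0.033,0,0,0,1],[0,-0.01,0.033,0,0,0,1],[0,-0.02,0.033,0,0,0,1],[0,-0.03,0.033,0,0,0,1],[0,-0.039,0.033,0,0,0,1],[0,-0.039,0.033,0,0,0,1]]'; python3 - <<'E'
from h import *
s=snapshot("scene")
crop(s,360,210,40,10,"pics/s5.png");o=ctrl.get_obs();print(o["tool_pos"],o["force"])
E
```

```text
clock: 4.0
tool_pos: [0.4111, 0.2346, 0.0336]
orientation: [-180.0, 0.0, -97.3]
force: [-0.0, -0.4, -1.3]
opening: 0.0878
[0.41058597 0.23442056 0.03353728] [-0.19834912 -0.56615427  0.17938938]
```

View pics/s5.png

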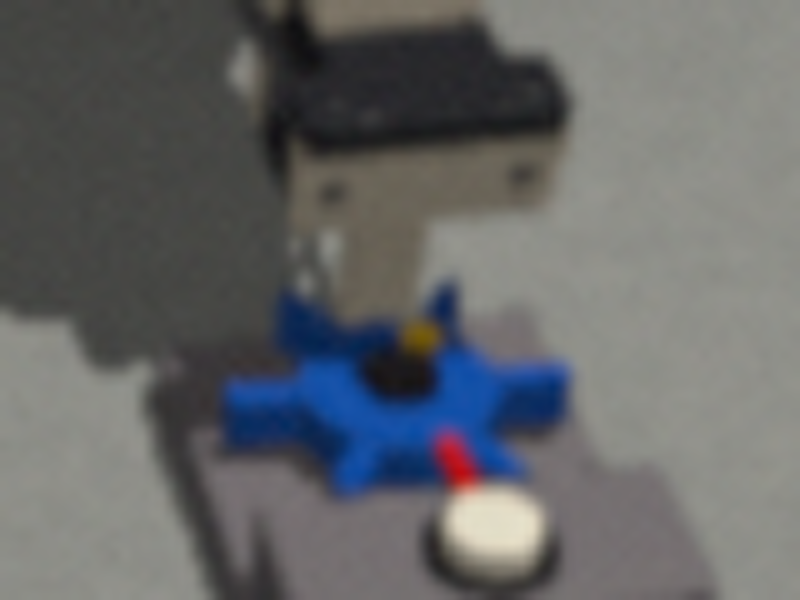

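The finger sits centred in the front gap, at crop (380,310), and touches nothing. I'll push gently to +y (tool -x).

```bash
python3 -m pendant '[[-0.004,0,0,0,0,0,1],[-0.007,0,0,0,0,0,1],[-0.010,0,0,0,0,0,1],[-0.012,0,0,0,0,0,1],[-0.014,0,0,0,0,0,1],[-0.014,0,0,0,0,0,1]]'; python3 - <<'E'
from h import *
s=snapshot("scene")
crop(s,360,210,40,10,"pics/s6.png");o=ctrl.get_obs();print(o["tool_pos"],o["force"])
E
```

```text
clock: 4.8
tool_pos: [0.412, 0.2486, 0.0335]
orientation: [180.0, -0.0, -97.3]
force: [0.3, -1.4, -0.3]
opening: 0.0877
[0.4119851  0.248455   0.03350714] [-0.59401435  0.22548832  0.39529128]
```

View pics/s6.png

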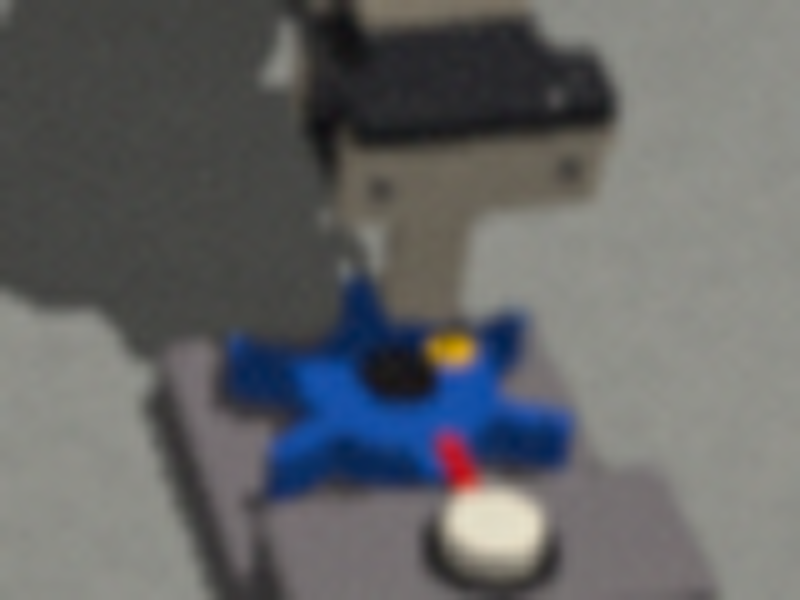

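```bash
cat >> h.py <<'E'
W=np.array([.5015,.2205])
def dot(s,box=(330,195,400,262)):
    c=[x for x in cents(s,box,(18,90,90),(38,255,255),2)]
    c=max(c,key=lambda x:x[1])[0];p=onz(s,*c,.046)[:2];d=p-W
    a=(np.degrees(np.arctan2(d[1],d[0]))+7.3)%360
    print("dot px",c.round(1),"world",p.round(4),"r",np.linalg.norm(d).round(4),"deg short",a.round(1),"clicks",(a/60).round(2))
E
python3 - <<'E'
from h import *
s=snapshot("scene");dot(s);print("red",[(c.round(1),a) for c,a in cents(s,(330,200,400,262),(0,130,70),(8,255,255),2)],"white",[(c.round(1),a) for c,a in cents(s,(330,200,400,262),(0,0,150),(180,70,255),20)])
E
```

```text
dot px [364.6 214.1] world [0.4914 0.2427] r 0.0244 deg short 121.8 clicks 2.03
red [(array([365.5, 228. ]), np.int32(2))] white [(array([369.2, 231.9]), np.int32(57))]
```

The wheel is now on a click, with the dot 2.03 clicks short, and the counter has not moved. I'll back out, go around and re-enter behind the front lug.

```bash
python3 -m pendant '[[0,0.015,0,0,0,0,1],[0,0.03,0,0,0,0,1],[0.015,0.03,0,0,0,0,1],[0.03,0.03,0,0,0,0,1],[0.037,0.03,0,0,0,0,1],[0.037,0.03,0,0,0,0,1],[0.037,0.015,0,0,0,0,1],[0.037,0,0,0,0,0,1],[0.037,0,0,0,0,0,1]]'; python3 - <<'E'
from h import *
s=snapshot("scene");dot(s)
crop(s,360,210,40,10,"pics/s7.png");o=ctrl.get_obs();print(o["tool_pos"],o["force"])
E
```

```text
clock: 6.02
tool_pos: [0.4089, 0.212, 0.0334]
orientation: [-180.0, 0.0, -97.4]
force: [-1.1, -0.8, -0.2]
opening: 0.0874
dot px [364.5 214.2] world [0.4917 0.2421] r 0.0237 deg short 121.7 clicks 2.03
[0.40815208 0.211684   0.03323157] [-1.47678117 -0.34424493 -0.23972599]
```

View pics/s7.png

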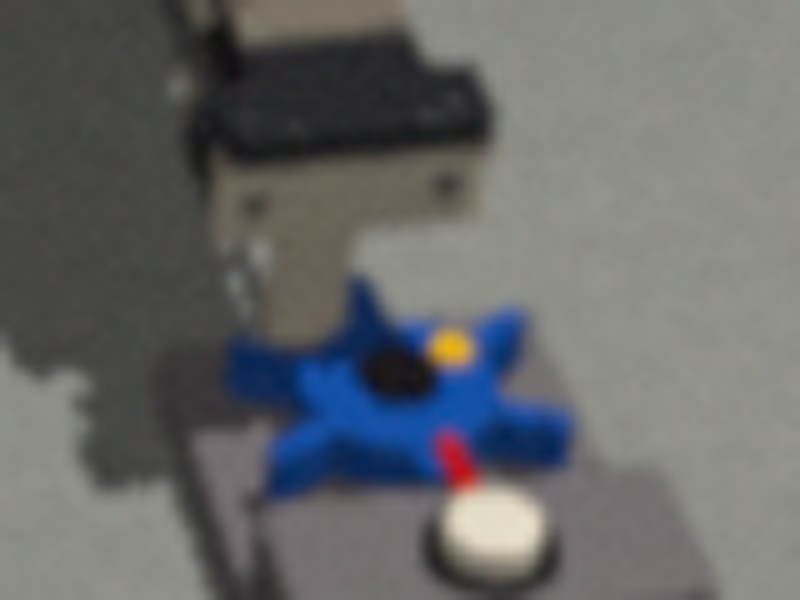

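The finger is in the gap just behind the front lug. Pushing one click.

```bash
python3 -m pendant '[[-0.005,0,0,0,0,0,1],[-0.010,0,0,0,0,0,1],[-0.014,0,0,0,0,0,1],[-0.018,0,0,0,0,0,1],[-0.022,0,0,0,0,0,1],[-0.025,0,0,0,0,0,1],[-0.028,0,0,0,0,0,1],[-0.031,0,0,0,0,0,1],[-0.033,0,0,0,0,0,1],[-0.033,0,0,0,0,0,1]]'; python3 - <<'E'
from h import *
s=snapshot("scene");dot(s)
crop(s,360,210,40,10,"pics/s8.png");o=ctrl.get_obs();print(o["tool_pos"],o["force"])
E
```

```text
clock: 7.32
tool_pos: [0.4119, 0.2452, 0.0337]
orientation: [-180.0, 0.0, -97.3]
force: [1.7, 2.4, -0.3]
opening: 0.0874
dot px [367.2 219. ] world [0.5146 0.2408] r 0.0241 deg short 64.4 clicks 1.07
[0.41188777 0.2450816  0.0336929 ] [ 0.07413981  2.18647225 -0.57559941]
```

View pics/s8.png

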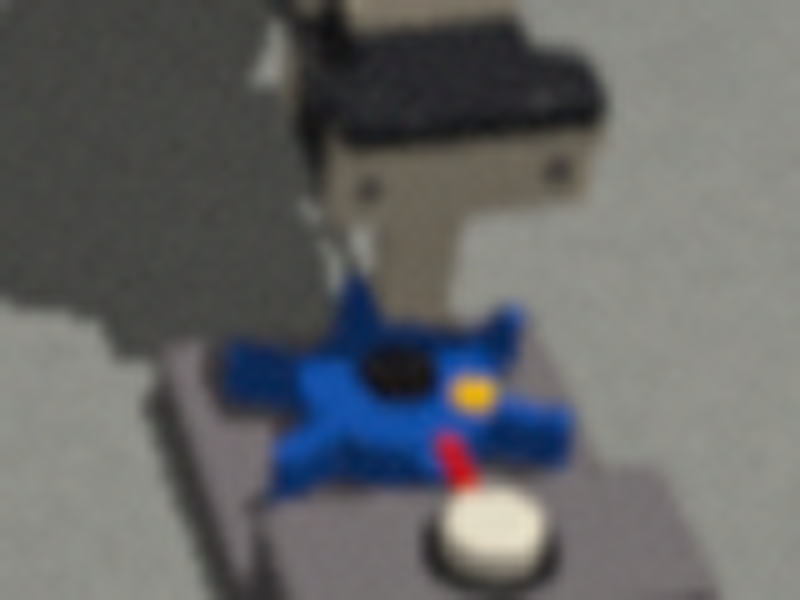

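One click done: 1.07 short, with the next lug lightly resting on the finger. I'll clear it, go around and re-enter.

```bash
python3 -m pendant '[[-0.003,0,0,0,0,0,1],[-0.003,0.015,0,0,0,0,1],[-0.003,0.03,0,0,0,0,1],[0.012,0.03,0,0,0,0,1],[0.027,0.03,0,0,0,0,1],[0.033,0.03,0,0,0,0,1],[0.033,0.03,0,0,0,0,1],[0.033,0.015,0,0,0,0,1],[0.033,0,0,0,0,0,1],[0.033,0,0,0,0,0,1]]'; python3 - <<'E'
from h import *
s=snapshot("scene");dot(s)
crop(s,360,210,40,10,"pics/s9.png");o=ctrl.get_obs();print(o["tool_pos"],o["force"])
E
```

```text
clock: 8.62
tool_pos: [0.4089, 0.212, 0.0333]
orientation: [-180.0, 0.0, -97.4]
force: [0.3, -0.2, -0.4]
opening: 0.0875
dot px [366.9 219.1] world [0.5148 0.2396] r 0.0233 deg short 62.4 clicks 1.04
[0.40813136 0.21164302 0.03321391] [-0.49276103  0.30774245  0.37179806]
```

View pics/s9.png

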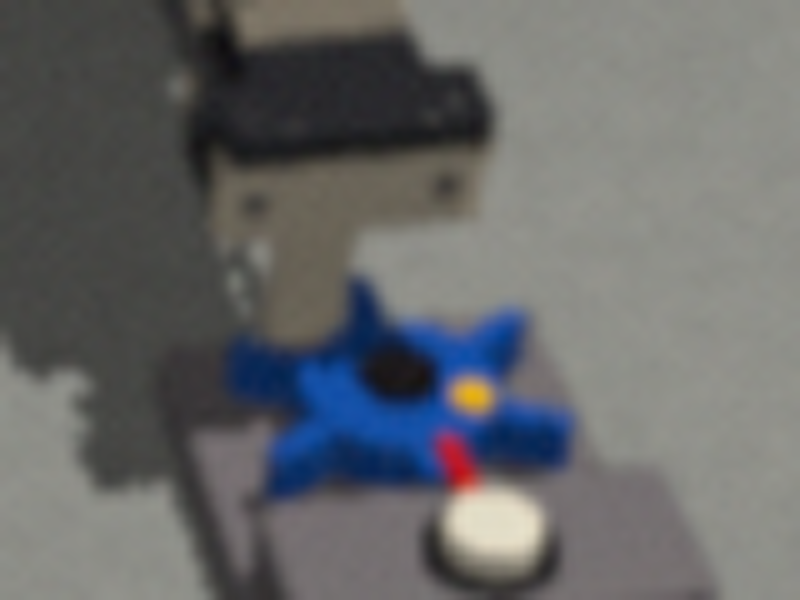

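The setup is identical to the last one, with the dot 1.04 short. Same push for the last click.

```bash
python3 -m pendant '[[-0.005,0,0,0,0,0,1],[-0.010,0,0,0,0,0,1],[-0.014,0,0,0,0,0,1],[-0.018,0,0,0,0,0,1],[-0.022,0,0,0,0,0,1],[-0.025,0,0,0,0,0,1],[-0.028,0,0,0,0,0,1],[-0.031,0,0,0,0,0,1],[-0.033,0,0,0,0,0,1],[-0.033,0,0,0,0,0,1]]'; python3 - <<'E'
from h import *
s=snapshot("scene");dot(s)
crop(s,360,210,40,10,"pics/s10.png");o=ctrl.get_obs();print(o["tool_pos"],o["force"])
E
```

```text
clock: 9.93
tool_pos: [0.4119, 0.2452, 0.0337]
orientation: [-180.0, 0.0, -97.3]
force: [-0.0, 0.5, -0.6]
opening: 0.0874
dot px [361.9 222.1] world [0.5231 0.2201] r 0.0216 deg short 6.4 clicks 0.11
[0.41184871 0.24505306 0.03367145] [ 0.12874333  1.84628856 -0.06979119]
```

View pics/s10.png

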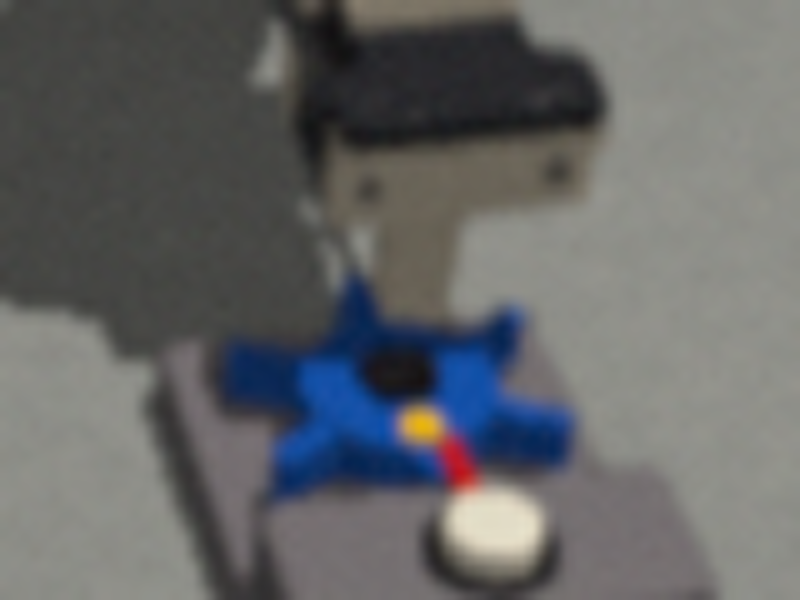

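The dot is clicked in; the 6° left is the next lug resting on the finger, as before. I'll clear it, back out, rise, shut the jaws and move over the button.

```bash
python3 -m pendant '[[-0.003,0,0,0,0,0,1],[-0.003,0.015,0,0,0,0,1],[-0.003,0.035,0,0,0,0,1],[-0.003,0.035,-0.05,0,0,0,1],[-0.003,0.035,-0.1,0,0,0,1],[0,-0.015,-0.1,0,0,0,-1],[0.005,-0.065,-0.1,0,0,0,-1],[0.01,-0.115,-0.1,0,0,0,-1],[0.0126,-0.16,-0.1,0,0,0,-1],[0.0126,-0.1826,-0.1,0,0,0,-1],[0.0126,-0.1826,-0.1,0,0,0,-1],[0.0126,-0.1826,-0.1,0,0,0,-1]]'; python3 - <<'E'
from h import *
s=snapshot("scene");dot(s);t=snapshot("top")
crop(s,360,210,60,6,"pics/s11.png");o=ctrl.get_obs();print(o["tool_pos"],o["force"],o["opening"])
crop(t,291,168,36,10,"pics/t11.png")
E
```

```text
clock: 11.48
tool_pos: [0.5897, 0.2088, 0.1331]
orientation: [179.9, -0.0, -97.3]
force: [-0.3, 0.1, 0.2]
opening: 0.0231
dot px [361.4 222.3] world [0.5234 0.2186] r 0.022 deg short 2.4 clicks 0.04
[0.58997041 0.20919522 0.13371025] [0.17898769 0.00844544 0.27593631] 0.01522158838112013
```

View pics/s11.png

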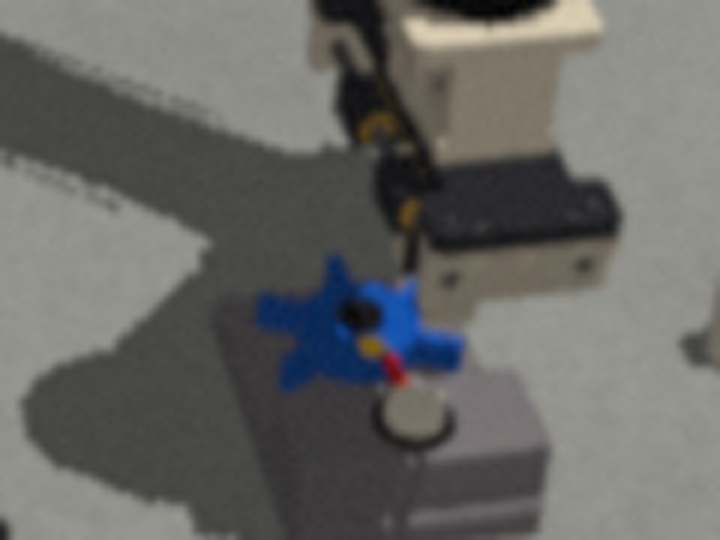

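The wheel rests on the click at the pointer (2.4° residual, the same bias as the earlier readings). Next I'll let the jaws finish closing and descend toward the button.

```bash
python3 -m pendant '[[0,0,0.02,0,0,0,-1],[0,0,0.04,0,0,0,-1],[0,0,0.05,0,0,0,-1],[0,0,0.056,0,0,0,-1],[0,0,0.056,0,0,0,-1]]'; python3 - <<'E'
from h import *
s=snapshot("scene");dot(s)
crop(s,360,210,60,6,"pics/s12.png");o=ctrl.get_obs();print(o["tool_pos"],o["force"],o["opening"])
E
```

```text
clock: 12.2
tool_pos: [0.591, 0.2091, 0.0777]
orientation: [-180.0, -0.0, -97.3]
force: [0.9, -0.7, 0.9]
opening: 0.0005
dot px [361.3 221.9] world [0.5218 0.219 ] r 0.0204 deg short 3.1 clicks 0.05
[0.59127243 0.20915608 0.07804082] [ 0.35385719 -0.1037495   0.7280397 ] 0.00042069924997412687
```

View pics/s12.png

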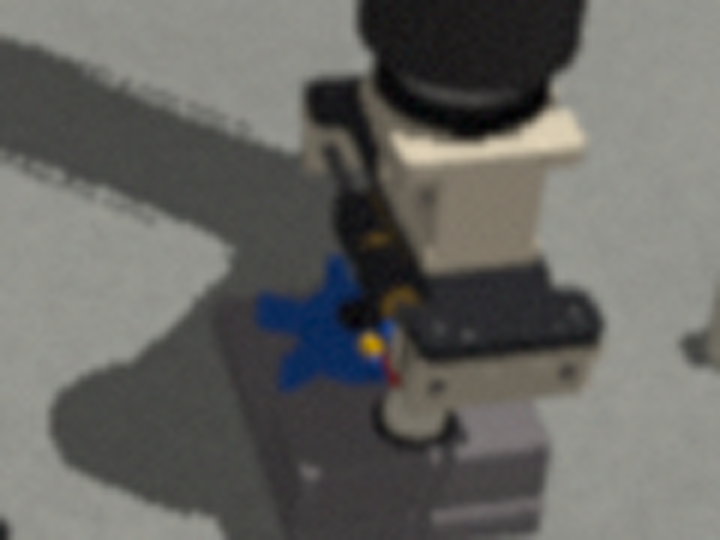

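The shut fingertip is centred over the button, at crop (415,415). Pressing in small steps and watching the force.

```bash
python3 -m pendant '[[0,0,0.004,0,0,0,-1],[0,0,0.008,0,0,0,-1],[0,0,0.010,0,0,0,-1],[0,0,0.012,0,0,0,-1],[0,0,0.013,0,0,0,-1],[0,0,0.013,0,0,0,-1]]'
```

```text
clock: 13.0
tool_pos: [0.5914, 0.2091, 0.0653]
orientation: [-180.0, 0.0, -97.3]
force: [-2.7, -0.1, 7.4]
opening: 0.0004
```

The force is 7.4 N, above the 4 N spring, at z = 65.3 mm, so it is about at the stop. I'll go 1 mm further to be sure, then release and lift.

```bash
python3 -m pendant '[[0,0,0.001,0,0,0,-1],[0,0,0.001,0,0,0,-1]]'; python3 -m pendant '[[0,0,-0.005,0,0,0,-1],[0,0,-0.012,0,0,0,-1],[0,0,-0.03,0,0,0,-1],[0,0,-0.08,0,0,0,-1],[0,0.05,-0.13,0,0,0,-1],[0,0.11,-0.13,0,0,0,-1],[0,0.17,-0.13,0,0,0,-1],[0,0.2,-0.13,0,0,0,-1],[0,0.2,-0.13,0,0,0,-1]]'; python3 - <<'E'
from h import *
s=snapshot("scene");dot(s);t=snapshot("top")
crop(s,360,225,40,10,"pics/s13.png");o=ctrl.get_obs();print(o["tool_pos"],o["force"])
cv2.imwrite("pics/sc13.png",s["image"])
print("white",[(c.round(1),a) for c,a in cents(s,(330,200,400,262),(0,0,150),(180,70,255),20)])
E
```

```text
clock: 13.25
tool_pos: [0.5914, 0.2091, 0.0652]
orientation: [-179.9, 0.0, -97.2]
force: [-4.6, -0.9, 13.5]
opening: 0.0001
clock: 14.38
tool_pos: [0.3912, 0.2345, 0.1951]
orientation: [-179.9, 0.1, -97.1]
force: [1.2, -0.5, -0.6]
opening: 0.0004
dot px [361.5 222. ] world [0.5223 0.2193] r 0.0208 deg short 4.0 clicks 0.07
[0.39296036 0.23475361 0.19462039] [0.29257219 0.84693588 0.80594438]
white [(array([369.2, 231.9]), np.int32(57))]
```

View pics/s13.png

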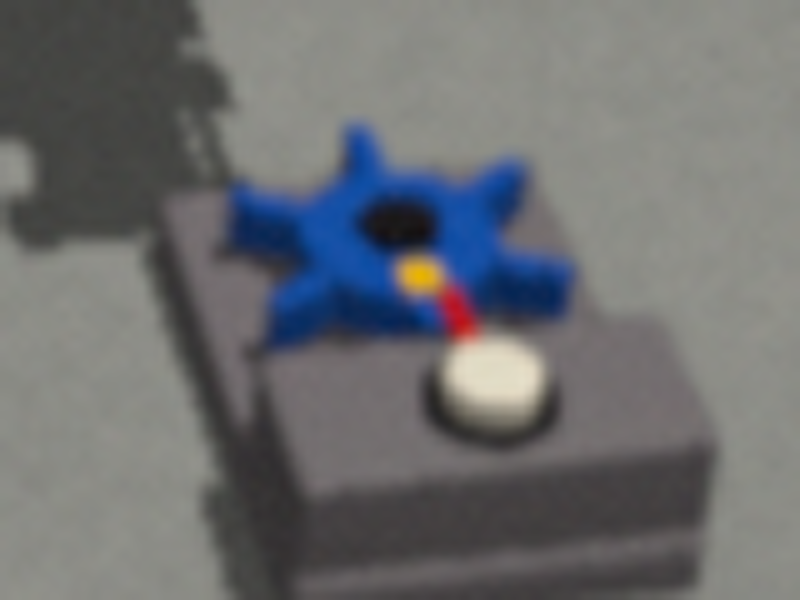

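View pics/sc13.png

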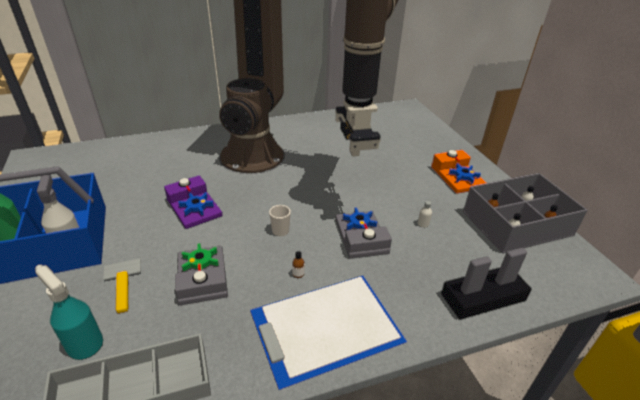

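The dot at (361.5,222) is in line with the pointer. The button is back up at its original pixel (369.2,231.9), everything else is where it was, and the arm is clear. Handing in.

```bash
python3 -c "
from plant import ctrl
print(ctrl.close_job())"
```

```text
the job is handed in; nothing more can be done
None
```

I turned the blue counter's wheel clockwise with one open fingertip, in three pushes, until the dot clicked in at the red pointer. I then pressed the white button to its stop with the shut fingers, let go and handed the job in at about 14.5 s. No verdict was reported.

- **Wheel start:** It began between clicks, about 2.4 short of the pointer, not resting on one. The pushes took it to 2.03, 1.04 and finally 0.04 clicks short.
- **Wheel at the end:** The last reading was 0.07 clicks (4°) short. Readings taken on the earlier clicks were also about 2° high, so I count this as on the click; the tolerance is 8.6°.
- **Button press:** The tip stayed at about 65 mm while the force rose from 7.4 to 13.5 N, so the button was at its stop. It sprang back to the same pixel as before.
- **Surroundings:** In the last picture the blue counter's button is at its starting pixel. By eye, the green counter and the bystanders look unmoved. I did not measure those positions numerically. The arm was clear of everything.

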